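# Line up the laundry products by height beside the detergent jug

### The job

Stand the four laundry containers on the four cork mats of the white tray, one centred on each mat, so that they step down in height away from the big detergent jug: the tallest on the mat next to the jug, the lowest on the mat farthest from it. Keep them upright all the time, and leave them all standing still and released.

Things in the scene. Friction and masses are not known exactly. Their poses are not given: they have to be found in the camera images.
- bottle: The tallest container: white plastic bottle, 165 mm high, body 58 mm in diameter up to 108 mm, tapering to a straight grey cap 34 mm in diameter that fills the top 42 mm. 0.2 to 0.45 kg. Loose, upright. Origin: centre of its underside; z up along its axis (round, so its yaw means nothing). Starts standing on the worktop, in any of four places in front of the tray.
- can: The second tallest: slim bare-aluminium spray can with a paper band, 130 mm high, 48 mm in diameter, white overcap 44 mm in diameter on the top 42 mm. 0.15 to 0.35 kg. Loose, upright. Origin: centre of its underside; z up along its axis (round, so its yaw means nothing). Starts standing on the worktop, in any of four places in front of the tray.
- flask: The third tallest: small white plastic bottle, 100 mm high, body 54 mm in diameter up to 48 mm, straight grey cap 36 mm in diameter on the top 42 mm. 0.1 to 0.25 kg. Loose, upright. Origin: centre of its underside; z up along its axis (round, so its yaw means nothing). Starts standing on the worktop, in any of four places in front of the tray.
- tub: The lowest: straight-sided round white tub, 70 mm high, 58 mm in diameter all the way up. 0.1 to 0.3 kg. Loose, upright. Origin: centre of its underside; z up along its axis (round, so its yaw means nothing). Starts standing on the worktop, in any of four places in front of the tray.
- tray: Fixed low white tray, a flat slab 110 mm (x) by 430 mm (y) by 12 mm high, no rim. Origin: centre of its underside, on the worktop at z = 0; its own y runs along the row, to the robot's left give or take 9 degrees; its place and yaw differ each time. It carries the four mats in a row, 105 mm from centre to centre.
- jug: Fixed large white detergent jug, 85 x 75 mm, 226 mm high to the top of its grey cap. Stands off one end of the tray, about 130 mm beyond the centre of the end mat: at the left (+y) end in some starts, at the right in others (a low grey basket of wooden pegs, 55 mm high, takes the other end). Origin: centre of its underside.
- mat0: Round cork mat on the tray, the leftmost (largest y) of four, 80 mm in diameter, 3 mm thick, fixed. Origin: centre of its underside, on the tray's top 12 mm above the worktop, so a container on it stands with its underside at z = 15 mm; axes as the tray's.
- mat1: Round cork mat on the tray, the second from the left of four, 80 mm in diameter, 3 mm thick, fixed. Origin: centre of its underside, on the tray's top 12 mm above the worktop, so a container on it stands with its underside at z = 15 mm; axes as the tray's.
- mat2: Round cork mat on the tray, the third from the left of four, 80 mm in diameter, 3 mm thick, fixed. Origin: centre of its underside, on the tray's top 12 mm above the worktop, so a container on it stands with its underside at z = 15 mm; axes as the tray's.
- mat3: Round cork mat on the tray, the rightmost (smallest y) of four, 80 mm in diameter, 3 mm thick, fixed. Origin: centre of its underside, on the tray's top 12 mm above the worktop, so a container on it stands with its underside at z = 15 mm; axes as the tray's.
Mind the look-alikes: they are no part of the job. Leave any purple or yellow look-alike of the can alone.

How it is judged:
At the end, for the whole second after the job is handed in: The four containers stand upright (within 0.1 rad) and at rest on the mats, undersides on the cork (less than 5 mm above it), each within 14 mm of its mat's centre: bottle, can, flask, tub in that order from the mat next to the jug to the mat farthest from it (((y of jug in the frame of tray above 0 m and horizontal distance between bottle and mat0 below 0.014 m and z of bottle in the frame of mat0 between 0 and 0.008 m and horizontal distance between can and mat1 below 0.014 m and z of can in the frame of mat1 between 0 and 0.008 m and horizontal distance between flask and mat2 below 0.014 m and z of flask in the frame of mat2 between 0 and 0.008 m and horizontal distance between tub and mat3 below 0.014 m and z of tub in the frame of mat3 between 0 and 0.008 m) or (y of jug in the frame of tray below 0 m and horizontal distance between bottle and mat3 below 0.014 m and z of bottle in the frame of mat3 between 0 and 0.008 m and horizontal distance between can and mat2 below 0.014 m and z of can in the frame of mat2 between 0 and 0.008 m and horizontal distance between flask and mat1 below 0.014 m and z of flask in the frame of mat1 between 0 and 0.008 m and horizontal distance between tub and mat0 below 0.014 m and z of tub in the frame of mat0 between 0 and 0.008 m)) and angle between each of bottle, can, flask, tub's own z axis and vertical below 0.1 rad and linear speed of each of bottle, can, flask, tub below 0.02 m/s and angular speed of each of bottle, can, flask, tub below 0.2 rad/s); the robot touches nothing.
It fails at once if the bottle is tipped by more than 0.5 rad (angle between bottle's own z axis and vertical above 0.5 rad).
It fails at once if the can is tipped by more than 0.5 rad (angle between can's own z axis and vertical above 0.5 rad).
It fails at once if the flask is tipped by more than 0.5 rad (angle between flask's own z axis and vertical above 0.5 rad).
It fails at once if the tub is tipped by more than 0.5 rad (angle between tub's own z axis and vertical above 0.5 rad).
It also fails if it takes over 117 s, if anything falls off the work surface, if the arm or the gripper's body presses on something with over 40 N, if the wrist force passes 120 N, or if a joint passes its speed limit or range.

### The arm

A 6-joint arm with a two-finger parallel gripper is mounted at the origin on the work surface. World frame = base frame: x ahead of the robot, y to its left, z up, the work surface at z = 0. Lengths are in m, angles in rad, forces in N, time in s.
With the tool pointing down it reaches from about 0.25 to 0.85 m from the base axis. Payload 12.5 kg.
Tool frame: the origin (TCP) lies on the centre line of the jaws, within the pads' length; the fingertips stand 11 mm ahead of it and the grasp point (between the pads) lies 8 mm behind it (arm.finger_overhang is the distance from the TCP to the fingertips, in m); z points along the fingers, y is the line along which they close (so a half turn about z gives the same grasp; the last joint's range is limited). The gripper opens to 93 mm and grips with 3 to 60 N. Pads are 15 mm wide; open, the fingers measure 128 mm over their backs; the gripper's body (75 mm by 188 mm) begins 65 mm behind the grasp point.
Start: joints at [1.242, 0.351, 1.652, -0, 1.139, -0.085], TCP at [0.133, 0.534, 0.23] pointing down, gripper open.
Joint ranges: [-2.75, 2.75], [-0.79, 2.1], [0.01, 2.65], [-1.57, 4.71], [0.07, 3.14], [-2.87, 2.87]. Speed limits (rad/s): [2.22, 2.22, 2.79, 3.14, 3.14, 3.14].

### API

Orientations are given as a unit quaternion [w, x, y, z].
In Python, from plant import arm, eyes, order gives the robot as it stands. The module is installed in compiled form; this text tells all that it offers.
- The arm moves only by the shell command python3 -m pendant 'ROWS'. ROWS is JSON, one flat list of numbers, 7 for each row, row after row: the opening, from 0 (shut) to 1 (fully open), then the shift along the world's x, y, z in mm, then the turn, a rotation vector about the world's x, y, z in degrees. A call has 1 to 5 rows; each row is the pose to reach, as a shift and turn from the pose commanded when the call began; what a row does not reach only later rows make up. A row lasts 1/8 s, in which the tool goes at most 62.5 mm and 10.7 degrees, less where a joint would pass 70% of its speed; a pose out of reach is approached as far as the arm can. A call with a gripper value outside its range is refused whole. The fingers move at their own pace and stop on an object; the grip force is fixed at half the most. Time passes only in rows, so rows that repeat a pose let the fingers close. It gives the time, the measured TCP pose, the force, the opening and the grip force at its end, in the units of the state.
- arm.sense(): the state, without advancing time (a new reading comes with each control period).
- eyes.read_camera(name): name is "scene" or "top"; returns a dict with "image" (384x512x3 uint8, red, green, blue), "z_map" (384x512 float32, m along the optical axis (not along the pixel's ray), 0 where there is no reading), "intrinsics" (3x3 intrinsics, pixels), "world_from_camera" (4x4, takes a point from camera to world coordinates). Camera axes: x right, y up, looking along -z (the intrinsics and any distortion apply to the point x, -y, -z); pixel columns grow to the right and rows downward; lengths in m; the calibration is good to about 2 mm. A picture is of the moment at which its call begins.
- order.close_job(): hands the job in; it is judged then, once.
The state is a dict: "time": time; "joint_positions": joint angles; "joint_vel": joint speeds; "joint_efforts": joint torques, N m; "tcp_pos": TCP position; "eef_rot": TCP orientation; "wrist_force": force on the tool from outside, world axes, zero at the start; "moment": the same for the moment, N m; "grip_width": opening from 0.0 (shut) to 1.0 (fully open); "grasp_force": force on a finger pad.
Only numpy, scipy, OpenCV 4.12 (cv2) and the standard library are available. Lean on these libraries where they do the work, as an engineer would, in place of code of your own. Each camera call takes 0.05 s, during which the arm holds its last target. There are 200 camera calls.

## Working session

There is one attempt and no reset: what is moved stays moved. The work goes in short steps, Python scripts to look and compute and a shell command to move; the robot and the scene stay as the last step left them, time stands still between calls to the robot, and variables do not carry over. Pictures are saved under pics/ and viewed, at most 14 in all, crops included, and the job is handed in when it is done.

```bash
mkdir -p pics; python3 - <<'E'
from plant import arm,eyes
import cv2,numpy as np
for n in("top","scene"):
    d=eyes.read_camera(n);cv2.imwrite(f"pics/{n}0.png",d["image"][:,:,::-1]);np.savez(f"{n}0.npz",**d)
    print(n,d["intrinsics"].round(1).tolist(),d["world_from_camera"].round(3).tolist())
s=arm.sense();print(s["time"],s["tcp_pos"],s["eef_rot"],s["grip_width"])
E
```

```text
top [[358.2, 0.0, 260.7], [0.0, 358.2, 194.3], [0.0, 0.0, 1.0]] [[-0.027, 0.99, -0.14, 0.36], [-1.0, -0.027, -0.001, 0.023], [-0.005, 0.14, 0.99, 0.994], [0.0, 0.0, 0.0, 1.0]]
scene [[382.6, 0.0, 255.2], [0.0, 382.6, 188.3], [0.0, 0.0, 1.0]] [[0.168, -0.816, 0.553, 1.055], [0.986, 0.146, -0.083, -0.077], [-0.013, 0.56, 0.829, 0.87], [0.0, 0.0, 0.0, 1.0]]
0.1 [0.13264616 0.53347722 0.22915759] [-8.93469194e-05  1.21569415e-01  9.92582803e-01 -4.98156395e-04] 1.0009862408901278
```

View pics/top0.png

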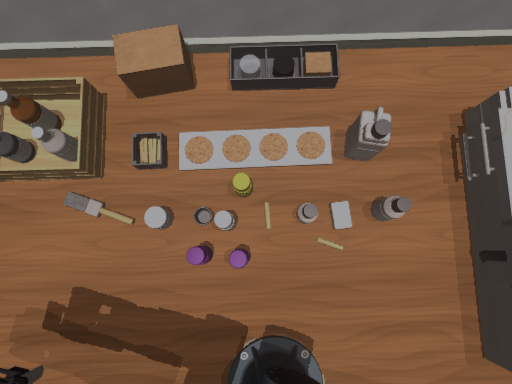

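View pics/scene0.png

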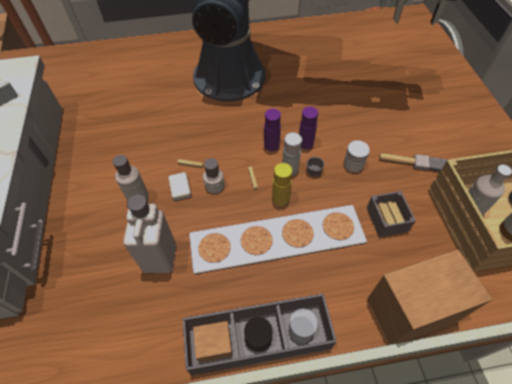

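Top view: the jug is at (368,135), at the right (−y) end, and the pegs are at (148,151). The order is therefore mat3 (311,145) bottle, mat2 can, mat1 flask, mat0 (199,150) tub. The containers are bottle (392,207), flask (308,213) and tub (156,217). Can candidates are (224,220) bare aluminium with a white cap, (242,184) yellow, and (198,256) and (238,259) purple. The one at (224,220) fits the description.

```bash
cat >h.py <<'E'
import numpy as np,cv2
def pts(d):
    K=d["intrinsics"];T=d["world_from_camera"];z=d["z_map"];v,u=np.mgrid[:384,:512]
    P=np.stack([(u-K[0,2])/K[0,0]*z,-(v-K[1,2])/K[1,1]*z,-z,np.ones_like(z)],-1)@T.T
    P=P[...,:3].copy();P[z==0]=np.nan;return P
def plane(d,uv,h):
    K=d["intrinsics"];T=d["world_from_camera"];r=T[:3,:3]@[(uv[0]-K[0,2])/K[0,0],-(uv[1]-K[1,2])/K[1,1],-1]
    o=T[:3,3];return o+r*(h-o[2])/r[2]
def mats(d):
    h=cv2.cvtColor(d["image"],cv2.COLOR_RGB2HSV);P=pts(d)
    return h,P
def top(P,xy,h,rad=.05,tol=.008):
    m=(np.hypot(P[...,0]-xy[0],P[...,1]-xy[1])<rad)&(abs(P[...,2]-h)<tol);Q=P[m]
    (c,r)=cv2.minEnclosingCircle(Q[:,:2].astype(np.float32))
    return np.round([*c,r,np.median(Q[:,2]),len(Q)],4),m
E
python3 - <<'E'
from h import *
d=dict(np.load("top0.npz"));P=pts(d);s=dict(np.load("scene0.npz"));S=pts(s)
img=d["image"].astype(int)
ob=dict(bottle=((402,204),.165),can=((223,218),.13),flask=((309,210),.1),tub=((155,213),.07))
for k,(uv,h) in ob.items():
    g=plane(d,uv,h); print(k,g.round(3),"top",top(P,g,h)[0],"scene",top(S,g,h)[0])
for n,uv in dict(y=(242,180),p1=(196,255),p2=(238,260),lid=(203,216),jug=(380,128),peg=(148,151)).items():print(n,P[uv[1],uv[0]].round(3))
for dd,c in((d,[(199,150),(236,148),(273,147),(311,145)]),(s,[(338,227),(297,233),(256,240),(214,247)])):
    hsv=cv2.cvtColor(dd["image"],cv2.COLOR_RGB2HSV)
    for q in c:
        r=hsv[q[1]-3:q[1]+4,q[0]-3:q[0]+4].reshape(-1,3).mean(0)
        m=((hsv[...,1]>80)&(hsv[...,0]<25)).astype(np.uint8);n,l,st,ce=cv2.connectedComponentsWithStats(m)
        i=l[q[1],q[0]];print(st[i].tolist(),plane(dd,ce[i],.015).round(4))
c=cv2.resize(d["image"][160:280,140:300],(800,600),interpolation=3);cv2.imwrite("pics/crop.png",c[:,:,::-1])
E
```

```text
bottle [ 0.445 -0.304  0.165] top [ 4.450e-01 -3.071e-01  1.770e-02  1.648e-01  1.810e+02] scene [ 4.494e-01 -3.072e-01  1.730e-02  1.652e-01  1.600e+02]
can [0.426 0.116 0.13 ] top [4.243e-01 1.180e-01 2.190e-02 1.303e-01 2.550e+02] scene [4.290e-01 1.171e-01 2.280e-02 1.301e-01 2.040e+02]
flask [ 0.443 -0.096  0.1  ] top [ 4.413e-01 -9.870e-02  1.790e-02  1.002e-01  1.630e+02] scene [ 4.449e-01 -9.720e-02  1.930e-02  1.004e-01  1.460e+02]
tub [0.449 0.299 0.07 ] top [4.388e-01 2.991e-01 2.910e-02 7.010e-02 4.050e+02] scene [4.418e-01 2.994e-01 3.100e-02 7.050e-02 3.130e+02]
y [0.518 0.068 0.131]
p1 [0.34  0.181 0.131]
p2 [0.326 0.082 0.132]
lid [0.443 0.185 0.005]
jug [ 0.609 -0.244  0.228]
peg [0.629 0.336 0.017]
[186, 137, 27, 26, 573] [0.63   0.1945 0.015 ]
[223, 135, 27, 27, 577] [0.6316 0.0899 0.015 ]
[260, 133, 27, 27, 575] [ 0.6331 -0.0146  0.015 ]
[297, 132, 28, 27, 577] [ 0.6349 -0.1199  0.015 ]
[323, 213, 31, 27, 639] [0.6332 0.1956 0.015 ]
[283, 220, 30, 27, 655] [0.635  0.0903 0.015 ]
[241, 227, 31, 28, 677] [ 0.6365 -0.0146  0.015 ]
[199, 234, 31, 28, 697] [ 0.6384 -0.1194  0.015 ]
```

View pics/crop.png

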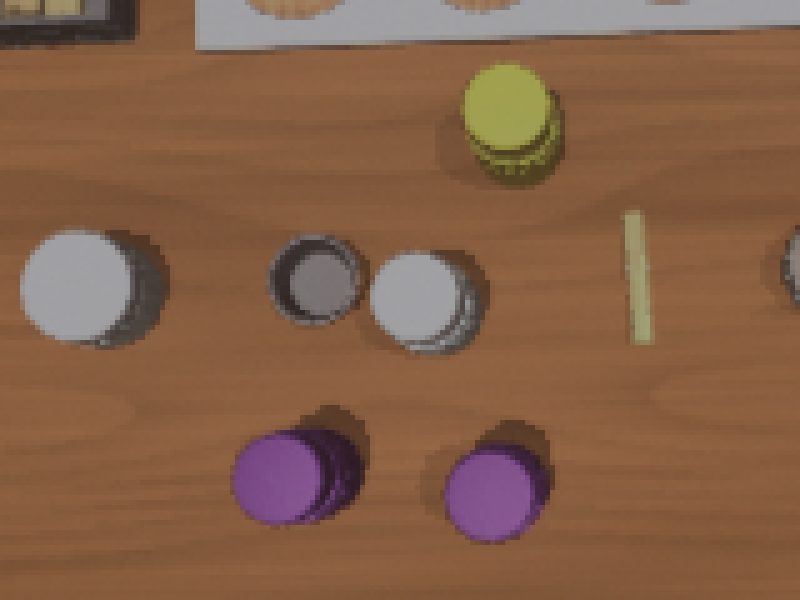

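The crop confirms it: the white-capped bare can is at crop (416,296), and the other tall ones are purple or yellow. The dark ring at (315,280) is only a low lid. Tub first, closing along x.

```bash
python3 -m pendant '[1,50,-40,0,0,0,-10, 1,100,-80,0,0,0,-20, 1,150,-120,0,0,0,-30, 1,200,-155,0,0,0,-40, 1,250,-190,0,0,0,-50]'; python3 -m pendant '[1,30,-25,0,0,0,-9, 1,57,-45,0,0,0,-18, 1,57,-45,0,0,0,-26, 1,57,-45,0,0,0,-26, 1,57,-45,0,0,0,-26]'
python3 - <<'E'
from plant import arm
s=arm.sense();print(s["tcp_pos"],s["eef_rot"])
E
```

```text
time: 0.72
tcp_pos: [0.3827, 0.3432, 0.2296]
eef_rot: [-0.0, 0.532, 0.847, -0.0]
wrist_force: [-0.3, 0.2, -0.2]
grip_width: 1.002
grasp_force: 0.0
time: 1.35
tcp_pos: [0.4381, 0.2999, 0.2295]
eef_rot: [-0.0, 0.706, 0.709, -0.0]
wrist_force: [0.3, 0.1, 0.6]
grip_width: 1.002
grasp_force: 0.0
[0.43805088 0.29985656 0.22952636] [-5.99082236e-05  7.05646871e-01  7.08563666e-01 -1.47915997e-04]
```

```bash
python3 -m pendant '[1,2,-1,-50,0,0,0, 1,2,-1,-100,0,0,0, 1,2,-1,-150,0,0,0, 1,2,-1,-180,0,0,0, 1,2,-1,-192,0,0,0]'; python3 -m pendant '[1,0,0,0,0,0,0, 0.5,0,0,0,0,0,0, 0,0,0,0,0,0,0, 0,0,0,0,0,0,0, 0,0,0,0,0,0,0]';python3 -m pendant '[0,0,0,0,0,0,0, 0,0,0,0,0,0,0, 0,0,0,10,0,0,0, 0,0,0,25,0,0,0, 0,0,0,40,0,0,0]'
```

```text
time: 1.98
tcp_pos: [0.4395, 0.2986, 0.0362]
eef_rot: [-0.0, 0.706, 0.708, -0.001]
wrist_force: [-0.1, -0.3, -1.0]
grip_width: 1.003
grasp_force: 0.0
time: 2.6
tcp_pos: [0.4405, 0.2987, 0.0379]
eef_rot: [0.0, 0.707, 0.707, 0.0]
wrist_force: [-1.0, 0.3, 3.0]
grip_width: 0.621
grasp_force: 23.7
time: 3.22
tcp_pos: [0.4405, 0.2988, 0.0789]
eef_rot: [0.0, 0.707, 0.707, 0.0]
wrist_force: [-0.3, 0.7, -1.9]
grip_width: 0.621
grasp_force: 30.0
```

```bash
python3 -m pendant '[0,25,-15,15,0,0,0, 0,70,-40,25,0,0,0, 0,120,-65,25,0,0,0, 0,165,-90,25,0,0,0, 0,191,-104,20,0,0,0]'; python3 -m pendant '[0,0,0,0,0,0,0, 0,0,0,-20,0,0,0, 0,0,0,-35,0,0,0, 0,0,0,-41,0,0,0, 0,0,0,-44,0,0,0]'; python3 - <<'E'
from plant import eyes,arm
from h import *
d=eyes.read_camera("top");P=pts(d);s=eyes.read_camera("scene");S=pts(s)
for Q in(P,S):print(top(Q,(.632,.195),.085,.04,.006)[0])
cv2.imwrite("pics/t1.png",s["image"][:,:,::-1]);print(arm.sense()["tcp_pos"],arm.sense()["wrist_force"])
E
```

```text
time: 3.85
tcp_pos: [0.6336, 0.1932, 0.0989]
eef_rot: [0.001, 0.707, 0.707, 0.001]
wrist_force: [0.4, 0.7, -1.7]
grip_width: 0.617
grasp_force: 30.0
time: 4.47
tcp_pos: [0.6311, 0.195, 0.0532]
eef_rot: [-0.0, 0.707, 0.707, -0.0]
wrist_force: [-0.7, 0.2, -0.7]
grip_width: 0.619
grasp_force: 30.0
[ 0.  0.  0. nan  0.]
[6.307e-01 1.944e-01 2.930e-02 8.560e-02 1.130e+02]
[0.63129405 0.19481882 0.0535583 ] [ 0.24410681 -0.11419698 -1.37800075]
  return _methods._mean(a, axis=axis, dtype=dtype,
  ret = ret.dtype.type(ret / rcount)
```

View pics/t1.png

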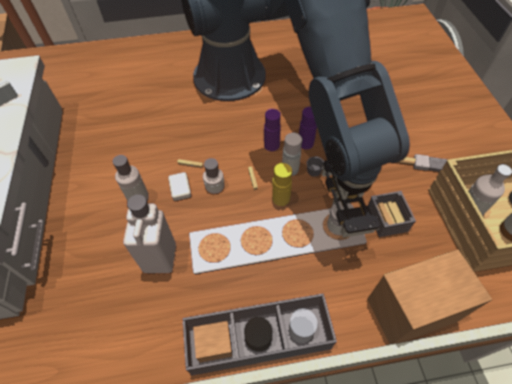

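The picture shows the tub held on mat0 at about (340,222). I'll release it, raise the arm and go to the flask.

```bash
python3 -m pendant '[0.8,0,0,0,0,0,0, 1,0,0,0,0,0,0, 1,0,0,0,0,0,0, 1,0,0,30,0,0,0, 1,0,0,80,0,0,0]'; python3 -m pendant '[1,0,0,60,0,0,0, 1,-30,-50,90,0,0,0, 1,-60,-100,90,0,0,0, 1,-90,-150,90,0,0,0, 1,-120,-195,90,0,0,0]'; python3 -m pendant '[1,-30,-45,0,0,0,0, 1,-55,-80,0,0,0,0, 1,-68,-98,0,0,0,0, 1,-68,-98,0,0,0,0, 1,-68,-98,0,0,0,0]'
python3 - <<'E'
from plant import eyes
from h import *
d=eyes.read_camera("top");s=eyes.read_camera("scene")
for x in(d,s):
    P=pts(x);print(top(P,(.632,.195),.085,.04,.006)[0],top(P,(.443,-.098),.1,.04,.005)[0])
E
```

```text
time: 5.2
tcp_pos: [0.6305, 0.1944, 0.1332]
eef_rot: [-0.001, 0.707, 0.707, -0.001]
wrist_force: [0.4, -0.1, 0.3]
grip_width: 0.993
grasp_force: 0.0
time: 5.82
tcp_pos: [0.5103, -0.0018, 0.224]
eef_rot: [0.0, 0.707, 0.707, 0.0]
wrist_force: [0.5, -0.5, 0.1]
grip_width: 1.0
grasp_force: 0.0
time: 6.45
tcp_pos: [0.4439, -0.0979, 0.2238]
eef_rot: [0.0, 0.707, 0.707, 0.0]
wrist_force: [0.4, 0.4, -0.3]
grip_width: 1.0
grasp_force: 0.0
[6.288e-01 1.955e-01 2.900e-02 8.520e-02 3.770e+02] [ 0.  0.  0. nan  0.]
[6.326e-01 1.963e-01 2.990e-02 8.550e-02 4.330e+02] [ 4.454e-01 -9.740e-02  1.960e-02  1.006e-01  1.360e+02]
  return _methods._mean(a, axis=axis, dtype=dtype,
  ret = ret.dtype.type(ret / rcount)
```

Tub placed (top avg (.631,.196), mat (.632,.195)). Grip the flask at TCP z 0.072.

```bash
python3 -m pendant '[1,0,0,-45,0,0,0, 1,0,0,-90,0,0,0, 1,0,0,-130,0,0,0, 1,0,0,-147,0,0,0, 1,0,0,-152,0,0,0]'; python3 -m pendant '[1,0,0,0,0,0,0, 0.3,0,0,0,0,0,0, 0,0,0,0,0,0,0, 0,0,0,0,0,0,0, 0,0,0,0,0,0,0]';python3 -m pendant '[0,0,0,0,0,0,0, 0,0,0,0,0,0,0, 0,0,0,10,0,0,0, 0,0,0,30,0,0,0, 0,0,0,50,0,0,0]'
```

```text
time: 7.18
tcp_pos: [0.4433, -0.0977, 0.0707]
eef_rot: [-0.001, 0.707, 0.708, -0.0]
wrist_force: [0.1, -0.0, 0.3]
grip_width: 0.998
grasp_force: 0.0
time: 7.8
tcp_pos: [0.4434, -0.0984, 0.0718]
eef_rot: [0.0, 0.707, 0.707, 0.0]
wrist_force: [0.5, 0.0, -0.6]
grip_width: 0.621
grasp_force: 0.0
time: 8.43
tcp_pos: [0.4433, -0.0983, 0.1227]
eef_rot: [-0.0, 0.707, 0.707, -0.0]
wrist_force: [0.1, -0.3, -1.3]
grip_width: 0.38
grasp_force: 30.0
```

```bash
python3 -m pendant '[0,40,10,15,0,0,0, 0,90,35,15,0,0,0, 0,130,75,15,0,0,0, 0,160,120,15,0,0,0, 0,180,165,15,0,0,0]'; python3 -m pendant '[0,10,23,0,0,0,0, 0,10,23,0,0,0,0, 0,10,23,-25,0,0,0, 0,10,23,-40,0,0,0, 0,10,23,-44,0,0,0]'; python3 -m pendant '[0,0,0,-2,0,0,0, 0,0,0,-4,0,0,0, 0,0,0,-5,0,0,0, 0,0,0,-5,0,0,0]'; python3 - <<'E'
from plant import eyes,arm
from h import *
s=eyes.read_camera("scene");cv2.imwrite("pics/t2.png",cv2.resize(s["image"][110:310,170:440],(800,593))[:,:,::-1]);print(arm.sense()["tcp_pos"],arm.sense()["wrist_force"])
E
```

```text
time: 9.05
tcp_pos: [0.6243, 0.0682, 0.1371]
eef_rot: [0.0, 0.707, 0.707, 0.0]
wrist_force: [0.4, -1.2, -1.2]
grip_width: 0.384
grasp_force: 30.0
time: 9.68
tcp_pos: [0.6328, 0.089, 0.0919]
eef_rot: [-0.001, 0.707, 0.707, -0.001]
wrist_force: [0.6, 0.1, -0.2]
grip_width: 0.382
grasp_force: 30.0
time: 10.18
tcp_pos: [0.6334, 0.0897, 0.0878]
eef_rot: [0.0, 0.707, 0.707, 0.0]
wrist_force: [0.6, 0.0, -2.0]
grip_width: 0.389
grasp_force: 30.0
[0.63344883 0.0897103  0.08777463] [-0.07845354  0.71400352 -2.2855017 ]
```

View pics/t2.png

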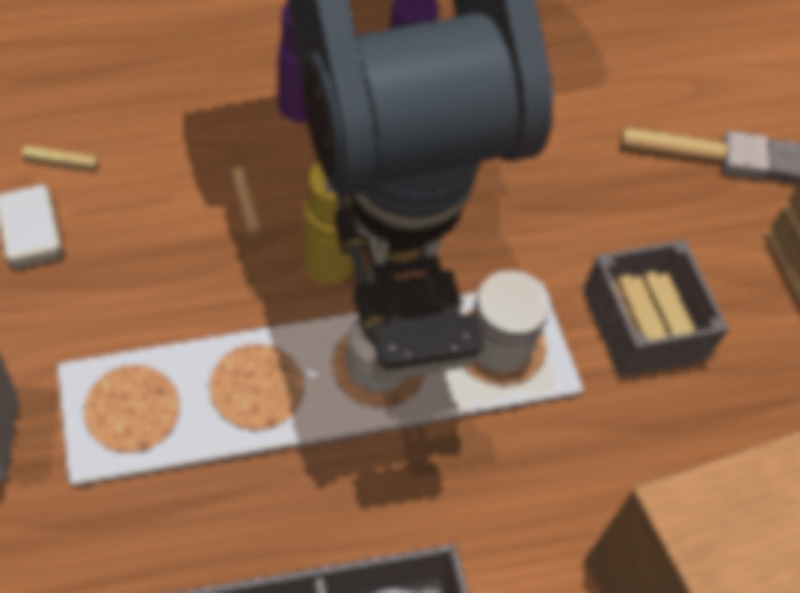

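The flask is held centred over mat1 (crop (378,365)), still carrying its weight. I'll ease it down 2 mm more, release and raise.

```bash
python3 -m pendant '[0,0,0,-1,0,0,0, 0,0,0,-2,0,0,0, 0,0,0,-2,0,0,0]'; python3 -m pendant '[0.7,0,0,-1,0,0,0, 1,0,0,-1,0,0,0, 1,0,0,-1,0,0,0, 1,0,0,-1,0,0,0, 1,0,0,30,0,0,0]'; python3 -m pendant '[1,0,0,50,0,0,0, 1,0,0,105,0,0,0, 1,-40,0,110,0,0,0, 1,-90,5,110,0,0,0, 1,-140,15,110,0,0,0]'; python3 -m pendant '[1,-30,8,0,0,0,0, 1,-55,10,0,0,0,0, 1,-67,13,0,0,0,0, 1,-67,13,0,0,0,0]'
python3 - <<'E'
from plant import eyes
from h import *
d=eyes.read_camera("top");s=eyes.read_camera("scene")
for x in(d,s):
    P=pts(x)
    for a in(((.633,.09),.115,.04,.006),((.4265,.1175),.13,.03,.005)):
        try:print(top(P,*a)[0])
        except Exception as e:print("hidden")
E
```

```text
time: 10.6
tcp_pos: [0.6338, 0.0897, 0.0869]
eef_rot: [0.0, 0.707, 0.707, 0.0]
wrist_force: [-2.6, -0.3, 8.8]
grip_width: 0.38
grasp_force: 30.0
time: 11.22
tcp_pos: [0.6321, 0.0896, 0.1139]
eef_rot: [-0.001, 0.707, 0.707, -0.002]
wrist_force: [0.9, -0.8, 0.6]
grip_width: 0.866
grasp_force: 0.0
time: 11.85
tcp_pos: [0.4918, 0.1046, 0.2256]
eef_rot: [0.0, 0.707, 0.707, 0.0]
wrist_force: [1.0, 0.7, -0.0]
grip_width: 1.003
grasp_force: 0.0
time: 12.35
tcp_pos: [0.4265, 0.1178, 0.2259]
eef_rot: [0.0, 0.707, 0.707, 0.0]
wrist_force: [0.8, 0.2, 0.5]
grip_width: 0.998
grasp_force: 0.0
[6.323e-01 8.910e-02 1.810e-02 1.150e-01 1.520e+02]
[ 0.  0.  0. nan  0.]
[6.352e-01 8.980e-02 1.820e-02 1.156e-01 1.820e+02]
[4.281e-01 1.176e-01 2.250e-02 1.307e-01 1.900e+02]
  return _methods._mean(a, axis=axis, dtype=dtype,
  ret = ret.dtype.type(ret / rcount)
```

Flask placed well. Now the can: TCP to z 0.102.

```bash
python3 -m pendant '[1,0,0,-45,0,0,0, 1,0,0,-90,0,0,0, 1,0,0,-115,0,0,0, 1,0,0,-124,0,0,0, 1,0,0,-124,0,0,0]'; python3 -m pendant '[0.4,0,0,0,0,0,0, 0,0,0,0,0,0,0, 0,0,0,0,0,0,0, 0,0,0,0,0,0,0, 0,0,0,0,0,0,0]';python3 -m pendant '[0,0,0,0,0,0,0, 0,0,0,0,0,0,0, 0,0,0,0,0,0,0, 0,0,0,20,0,0,0, 0,0,0,60,0,0,0]'
```

```text
time: 13.08
tcp_pos: [0.4268, 0.1176, 0.1016]
eef_rot: [-0.0, 0.707, 0.707, -0.0]
wrist_force: [-0.7, 0.5, 0.1]
grip_width: 0.998
grasp_force: 0.0
time: 13.7
tcp_pos: [0.4264, 0.1177, 0.1017]
eef_rot: [0.0, 0.707, 0.707, 0.0]
wrist_force: [1.0, 0.0, -0.5]
grip_width: 0.514
grasp_force: 0.0
time: 14.32
tcp_pos: [0.4254, 0.1175, 0.1612]
eef_rot: [-0.001, 0.707, 0.707, -0.001]
wrist_force: [1.0, -0.0, -1.6]
grip_width: 0.471
grasp_force: 30.0
```

```bash
python3 -m pendant '[0,0,-35,0,0,0,0, 0,5,-80,0,0,0,0, 0,30,-120,0,0,0,0, 0,75,-132,0,0,0,0, 0,125,-132,0,0,0,0]'; python3 -m pendant '[0,45,0,0,0,0,0, 0,75,0,0,0,0,0, 0,83,0,-15,0,0,0, 0,83,0,-35,0,0,0, 0,83,0,-42,0,0,0]'; python3 -m pendant '[0,0,0,-1,0,0,0, 0,0,0,-2,0,0,0, 0,0,0,-3,0,0,0, 0,0,0,-3,0,0,0]'
```

```text
time: 14.95
tcp_pos: [0.5524, -0.0155, 0.1615]
eef_rot: [-0.0, 0.708, 0.707, -0.0]
wrist_force: [0.8, 0.9, -1.8]
grip_width: 0.469
grasp_force: 30.0
time: 15.58
tcp_pos: [0.6323, -0.0142, 0.1172]
eef_rot: [-0.002, 0.707, 0.707, -0.001]
wrist_force: [0.5, 0.4, -0.8]
grip_width: 0.467
grasp_force: 30.0
time: 16.08
tcp_pos: [0.6344, -0.0143, 0.1169]
eef_rot: [0.0, 0.707, 0.707, 0.0]
wrist_force: [0.5, 0.4, -1.8]
grip_width: 0.469
grasp_force: 30.0
```

```bash
python3 -m pendant '[0,0,0,-1,0,0,0, 0.7,0,0,-1,0,0,0, 1,0,0,-1,0,0,0, 1,0,0,-1,0,0,0, 1,0,0,-1,0,0,0]'; python3 -m pendant '[1,0,0,30,0,0,0, 1,0,0,80,0,0,0, 1,0,0,130,0,0,0, 1,-20,-20,155,0,0,0, 1,-50,-65,155,0,0,0]'; python3 -m pendant '[1,-30,-45,0,0,0,0, 1,-60,-90,0,0,0,0, 1,-90,-135,0,0,0,0, 1,-120,-190,0,0,0,0, 1,-137,-227,0,0,0,0]'; python3 -m pendant '[1,0,0,0,0,0,0, 1,0,0,0,0,0,0]'
python3 - <<'E'
from plant import eyes
from h import *
d=eyes.read_camera("top");s=eyes.read_camera("scene")
for x in(d,s):
    P=pts(x)
    for a in(((.635,-.0146),.145,.04,.006),((.447,-.307),.165,.03,.005)):
        try:print(top(P,*a)[0])
        except Exception as e:print("hidden")
E
```

```text
time: 16.7
tcp_pos: [0.6344, -0.0143, 0.1156]
eef_rot: [-0.0, 0.707, 0.707, -0.0]
wrist_force: [0.3, 0.7, -0.6]
grip_width: 0.848
grasp_force: 0.0
time: 17.32
tcp_pos: [0.5849, -0.0792, 0.2728]
eef_rot: [0.002, 0.706, 0.708, 0.001]
wrist_force: [-0.7, -0.1, -1.0]
grip_width: 1.0
grasp_force: 0.0
time: 17.95
tcp_pos: [0.4459, -0.3083, 0.2708]
eef_rot: [0.0, 0.707, 0.707, -0.0]
wrist_force: [0.4, 0.4, 0.0]
grip_width: 1.0
grasp_force: 0.0
time: 18.2
tcp_pos: [0.4476, -0.3058, 0.2706]
eef_rot: [-0.0, 0.707, 0.707, 0.0]
wrist_force: [0.3, 0.1, -0.5]
grip_width: 1.0
grasp_force: 0.0
[ 6.318e-01 -1.410e-02  2.170e-02  1.448e-01  2.440e+02]
[ 4.451e-01 -3.066e-01  1.700e-02  1.648e-01  1.720e+02]
[ 6.356e-01 -1.390e-02  2.280e-02  1.454e-01  2.860e+02]
[ 4.489e-01 -3.065e-01  1.820e-02  1.653e-01  1.440e+02]
```

Can placed. Bottle: TCP to z 0.139 (−132), y −1.

```bash
python3 -m pendant '[1,0,-1,-45,0,0,0, 1,0,-1,-90,0,0,0, 1,0,-1,-122,0,0,0, 1,0,-1,-132,0,0,0, 1,0,-1,-132,0,0,0]'; python3 -m pendant '[0.4,0,0,0,0,0,0, 0,0,0,0,0,0,0, 0,0,0,0,0,0,0, 0,0,0,0,0,0,0, 0,0,0,0,0,0,0]';python3 -m pendant '[0,0,0,0,0,0,0, 0,0,0,0,0,0,0, 0,0,0,0,0,0,0, 0,0,0,0,0,0,0, 0,0,0,10,0,0,0]';python3 -m pendant '[0,0,0,20,0,0,0, 0,0,0,40,0,0,0]'
```

```text
time: 18.92
tcp_pos: [0.4479, -0.307, 0.139]
eef_rot: [-0.0, 0.707, 0.708, 0.0]
wrist_force: [0.0, 0.6, 1.3]
grip_width: 1.001
grasp_force: 0.0
time: 19.55
tcp_pos: [0.4474, -0.3074, 0.1387]
eef_rot: [0.0, 0.707, 0.707, -0.0]
wrist_force: [0.7, 0.4, 0.5]
grip_width: 0.514
grasp_force: 0.0
time: 20.18
tcp_pos: [0.4469, -0.3069, 0.1481]
eef_rot: [-0.001, 0.707, 0.707, -0.0]
wrist_force: [-0.9, -1.1, -4.1]
grip_width: 0.362
grasp_force: 30.0
time: 20.42
tcp_pos: [0.4473, -0.3071, 0.1894]
eef_rot: [-0.0, 0.707, 0.707, 0.0]
wrist_force: [-0.2, 0.9, -4.4]
grip_width: 0.359
grasp_force: 30.0
```

```bash
python3 -m pendant '[0,0,30,0,0,0,0, 0,0,70,0,0,0,0, 0,5,115,0,0,0,0, 0,20,155,0,0,0,0, 0,50,187,0,0,0,0]'; python3 -m pendant '[0,40,0,0,0,0,0, 0,85,0,0,0,0,0, 0,120,0,0,0,0,0, 0,140,0,0,0,0,0, 0,140,0,-15,0,0,0]'; python3 -m pendant '[0,0,0,-10,0,0,0, 0,0,0,-17,0,0,0, 0,0,0,-20,0,0,0, 0,0,0,-21,0,0,0, 0,0,0,-21,0,0,0]'
```

```text
time: 21.05
tcp_pos: [0.4973, -0.1188, 0.1892]
eef_rot: [-0.0, 0.707, 0.707, -0.0]
wrist_force: [1.1, -0.5, -4.1]
grip_width: 0.36
grasp_force: 30.0
time: 21.68
tcp_pos: [0.6384, -0.1203, 0.1738]
eef_rot: [0.001, 0.707, 0.707, 0.001]
wrist_force: [-1.1, 0.2, -4.4]
grip_width: 0.362
grasp_force: 30.0
time: 22.3
tcp_pos: [0.6372, -0.1204, 0.1537]
eef_rot: [0.0, 0.707, 0.707, 0.0]
wrist_force: [-3.7, 0.8, 5.0]
grip_width: 0.362
grasp_force: 30.0
```

Touching the mat (+5 N). Release, raise and look.

```bash
python3 -m pendant '[0.7,0,0,0,0,0,0, 1,0,0,0,0,0,0, 1,0,0,0,0,0,0, 1,0,0,0,0,0,0, 1,0,0,0,0,0,0]'; python3 -m pendant '[1,0,0,30,0,0,0, 1,0,0,80,0,0,0, 1,0,0,120,0,0,0, 1,-40,0,130,0,0,0, 1,-90,0,130,0,0,0]'; python3 -m pendant '[1,-50,0,0,0,0,0, 1,-100,0,0,0,0,0, 1,-150,0,0,0,0,0, 1,-180,0,0,0,0,0, 1,-180,0,0,0,0,0]'
python3 - <<'E'
from plant import eyes
from h import *
d=eyes.read_camera("top");s=eyes.read_camera("scene")
for x in(d,s):
    P=pts(x)
    for a in(((.6366,-.1197),.18,.04,.006),((.635,-.0146),.145,.04,.006),((.633,.09),.115,.04,.006),((.632,.195),.085,.04,.006)):
        try:print(a[0],top(P,*a)[0])
        except Exception as e:print("hidden")
cv2.imwrite("pics/end.png",s["image"][:,:,::-1])
E
```

```text
time: 22.92
tcp_pos: [0.6374, -0.1203, 0.1526]
eef_rot: [0.0, 0.707, 0.707, 0.0]
wrist_force: [0.2, 0.1, -0.3]
grip_width: 0.851
grasp_force: 0.0
time: 23.55
tcp_pos: [0.5469, -0.1204, 0.2833]
eef_rot: [0.001, 0.707, 0.707, 0.0]
wrist_force: [1.1, -0.8, 0.5]
grip_width: 0.998
grasp_force: 0.0
time: 24.18
tcp_pos: [0.3663, -0.1203, 0.2831]
eef_rot: [0.001, 0.707, 0.707, 0.0]
wrist_force: [0.8, -0.2, -0.7]
grip_width: 0.995
grasp_force: 0.0
(0.6366, -0.1197) [ 6.342e-01 -1.193e-01  1.710e-02  1.801e-01  1.620e+02]
(0.635, -0.0146) [ 6.319e-01 -1.440e-02  2.180e-02  1.449e-01  2.430e+02]
(0.633, 0.09) [6.318e-01 8.920e-02 1.800e-02 1.152e-01 1.540e+02]
(0.632, 0.195) [6.290e-01 1.953e-01 2.940e-02 8.510e-02 3.780e+02]
(0.6366, -0.1197) [ 6.378e-01 -1.187e-01  1.750e-02  1.804e-01  1.960e+02]
(0.635, -0.0146) [ 6.354e-01 -1.480e-02  2.250e-02  1.455e-01  2.840e+02]
(0.633, 0.09) [6.348e-01 8.990e-02 1.870e-02 1.155e-01 1.840e+02]
(0.632, 0.195) [6.326e-01 1.956e-01 3.000e-02 8.550e-02 4.360e+02]
```

View pics/end.png

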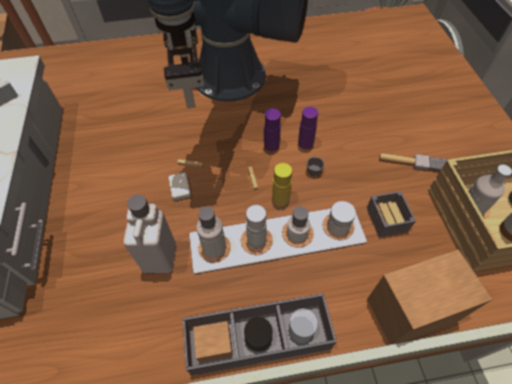

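The row from the jug (150,240) outwards is bottle (211,238), can (256,232), flask (298,228) and tub (340,222). All are upright, centred within about 2 mm, with the arm clear.

```bash
python3 -c "
from plant import order
print(order.close_job())"
```

```text
the job is handed in; nothing more can be done
None
```

The job is handed in: bottle, can, flask and tub stand upright on the mats in that order from the jug, each within about 3 mm of its mat's centre by the last camera check, and the arm is clear.

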